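Lock a phone board in its fixture with a hex key

TASK

Take the T-handle hex key from the tool stand, feel for the hidden hex socket at the bottom of the fixture's bore by turning the key until it drops fully in, and turn it clockwise (seen from above) to the stop so that the jaw closes on the phone board. Then pull the key out and stand it upright in its hole in the tool stand again, leaving the tube spanner and the other things on the bench where they are.

Things in the scene. Friction and masses are not known exactly. Their poses are not given: they have to be found in the camera images.
- key_bar (a point): Centre of the handle bar of the T-handle hex key (bare steel, 0.22 to 0.37 kg). The bar is 90 mm long (its x), 14 mm wide (y), 18 mm tall (z); pinch it across the 14 mm. Below its middle hang a round neck, 12 mm wide and 29 mm long, and a hexagonal shank, 57 mm long, 18 mm across flats, two flats facing along the bar; its flat end is 95 mm below this point. z points up the key.
- key_tip (a point): Centre of the flat end of the hex key's shank (axes as key_bar, 95 mm below it).
- bore_mouth (a point): On the vertical axis of the fixture's screw bore, at the top of the steel funnel that leads into it, 59 mm above the table. The funnel is 9 mm tall, 37 mm wide inside at the top and narrows to the round bore of 21.6 mm, which runs down to the top face of the cam screw, 33 mm below this point.
- socket_floor (a point): Floor of the hex socket in the cam screw's top face, 47 mm below bore_mouth; the key's tip is here when home. Socket: 19 mm across flats, 14 mm deep, at an unmeasured angle that can be anything, recurring every 60 degrees: the key stands on the face, 14 mm above here, until matched within about 6 degrees. Nearly matched, it can bind part-way and drag the screw: lift, turn a little, press again.
- jaw (a joint): Travel of the steel jaw (12 x 70 x 14 mm, between block and board): 0 open, 0.008 m closed. The cam screw drives it: clockwise from above closes it, evenly, 109 degrees of the screw for the whole 8 mm, with a firm stop at each end. It starts 0 to 2.1 mm closed, which says nothing of the socket's angle. 0.12 N m of friction holds the screw where it is left.
- hole_a (a point): Floor of one of the two holes of the tool stand, on the hole's axis: round, 24 mm wide, 30 mm deep, without chamfer, the mouth 40 mm above the table. The stand is a fixed grey plastic block 60 x 130 x 40 mm. The hex key stands in one of the holes and the tube spanner in the other.
- hole_b (a point): Floor of the other hole of the stand, same shape, 70 mm from hole_a. The tools may start in either order.
- spanner: Tube spanner in the stand's other hole: round steel barrel 21 mm wide with a round black grip 32 mm wide at the top, which ends 76 mm above the table. Origin at its foot. Leave it there.
- driver: Screwdriver with a red handle lying on the table between fixture and stand; bystander.
- blower: Blue rubber blower bulb 54 mm wide, 90 mm tall, standing on the table; bystander.
- phone: Black phone 70 x 144 x 8 mm lying on the table; bystander.
- dispenser: Pink solvent jar 60 mm wide, 110 mm tall; bystander.
- fixture: Board fixture, bolted down: aluminium base plate 202 x 90 x 8 mm with a block 60 x 60 mm, 50 mm tall, around the bore. Origin on the table, on the bore's axis; the green phone board lies to its +x side, 53 to 139 mm out.
- tweezers: Steel tweezers 120 mm long lying on the table; bystander.
Mind the look-alikes: they are no part of the job. Of the things shaped like the part that bears key_bar, the bare steel one is meant.

How it is judged:
By the outcome, as a careful person would: the job done as asked, in the order asked, and still so for the second after the job is handed in, with the robot touching nothing.
It also fails if it takes over 72 s, if anything falls off the work surface, if the arm or the gripper's body presses on something with over 40 N, if the wrist force passes 120 N, or if a joint passes its speed limit or range.

ROBOT

A 7-joint arm with a two-finger parallel gripper is mounted at the origin on the work surface. World frame = base frame: x ahead of the robot, y to its left, z up, the work surface at z = 0. Lengths are in m, angles in degrees, forces in N, time in s.
With the tool pointing down it reaches from about 0.425 to 0.825 m from the base axis. Payload 3.6 kg.
Tool frame: the origin (TCP) lies between the finger pads; the fingertips stand 25 mm ahead of it and the grasp point (between the pads) lies 6 mm ahead of it; z points along the fingers, y is the line along which they close (so a half turn about z gives the same grasp; the last joint's range is limited). The gripper opens to 85 mm and grips with 20 to 120 N. Pads are 22 mm wide; open, the fingers measure 114 mm over their backs; the gripper's body (76 mm by 85 mm) begins 54 mm behind the grasp point. The pads swing forward as they close: fully open they stand 13 mm farther back than shut.
Start: joints at [75.373, 35.231, -0.722, 81.555, 0.464, 63.22, -2.315], TCP at [0.147, -0.633, 0.256] pointing down, gripper open.
Joint ranges: [-178.69, 178.69], [-17.37, 117.87], [-77.05, 75.6], [15.02, 138.74], [-78.02, 258.01], [0.78, 113.62], [-162.83, 162.83]. Speed limits (degrees/s): [159.86, 159.86, 180, 180, 180, 180, 180].

INTERFACE

Orientations are given as [roll, pitch, yaw] about the fixed x, y, z axes, in that order (R = Rz(yaw) Ry(pitch) Rx(roll)).
In Python, from station import arm gives the robot as it stands. The module is installed in compiled form; this text tells all that it offers. Calls block until the motion is done:
- arm.move_ptp(position, orientation): joint-space move of the TCP to a pose.
- arm.line_to(position, vel=0.15, rotation=None): straight line of the TCP; rotation=None keeps the orientation; vel is the mean speed in m/s.
- arm.goto_joints(angles): joint-space move.
- arm.open_gripper() and arm.clamp(force=None): open the fingers fully, or close them until they stop; force is the grip in N (None keeps the last).
- arm.pause(seconds).
- arm.solve_ik(position, orientation): joint angles nearest the present ones, or None.
- arm.observe(): the state.
- arm.capture(name): name is "scene" or "top"; returns a dict with "image" (384x512x3 uint8, red, green, blue), "camera_matrix" (3x3 intrinsics, pixels), "eye" and "attitude" of the camera in the world. Camera axes: x right, y down, z forward; pixel columns grow to the right and rows downward; lengths in m; the calibration is good to about 2 mm. A picture is of the moment at which its call begins. There is no depth.
A pose or a line that the arm cannot do raises arm.IKError and nothing moves.
- arm.finish_job(): hands the job in; it is judged then, once.
The state is a dict: "clock": time; "joint_positions": joint angles; "dq": joint speeds; "tau": joint torques, N m; "ee_pos": TCP position; "eef_rot": TCP orientation; "ft_force": force on the tool from outside, world axes, zero at the start; "ft_torque": the same for the moment, N m; "width": opening from 0.0 (shut) to 1.0 (fully open); "grasp_force": force on a finger pad.
Only numpy, scipy, OpenCV 4.12 (cv2) and the standard library are available. Lean on these libraries where they do the work, as an engineer would, in place of code of your own. Each camera call takes 0.05 s, during which the arm holds its last target. There are 200 camera calls.

## Working session

There is one attempt and no reset: what is moved stays moved. The work goes in short steps, each a Python script; the robot and the scene stay as the last script left them, time stands still between calls to the robot, and variables do not carry over. Pictures are saved under pics/ and viewed, at most 10 in all, crops included, and the job is handed in when it is done.

```bash
mkdir -p pics; cat > h.py <<'E'
import numpy as np, cv2
from station import arm
def snap(name,fn):
    c=arm.capture(name); cv2.imwrite('pics/'+fn+'.png',c['image'][:,:,::-1])
    np.savez('pics/'+fn+'.npz',K=c['camera_matrix'],eye=c['eye'],att=np.array(c['attitude'])); return c
E
python3 - <<'E'
from h import *
for n in('scene','top'):
    c=snap(n,n+'0'); print(n,c['camera_matrix'],c['eye'],c['attitude'])
o=arm.observe(); print(o)
E
```

```text
scene [[385.11455372   0.         247.96455094]
 [  0.         385.11455372 196.81985043]
 [  0.           0.           1.        ]] [1.29705862 0.17818999 0.8703741 ] [-135.91049089   -0.9236753   103.75207562]
top [[397.3827553    0.         252.84312089]
 [  0.         397.3827553  195.40422895]
 [  0.           0.           1.        ]] [0.46247932 0.01437417 1.52291483] [-176.2220371    -0.57129916  -89.50819681]
{'clock': 0.1, 'joint_positions': array([75.37260049, 35.28444786, -0.72356976, 81.63361231,  0.46548441,
       63.22116544, -2.31576277]), 'dq': array([-0.01564507, -0.10905989, -0.0281873 , -0.1539847 , -0.0659277 ,
       -0.07170776,  0.05239961]), 'tau': array([ 1.43406494e-03, -4.70384109e+01,  2.59942040e-01, -1.71571004e+01,
        1.00096661e-02,  5.81653963e-03,  8.66633144e-06]), 'ee_pos': array([ 0.14728804, -0.632426  ,  0.25523702]), 'eef_rot': array([-1.79863697e+02,  2.61834618e-03,  1.31130144e+01]), 'ft_force': array([ 0.72573568, -0.16283546, -0.12371031]), 'ft_torque': array([-0.00478537,  0.03279839, -0.02044356]), 'grasp_force': 0.0, 'width': 1.0021820979118274}
```

View pics/top0.png

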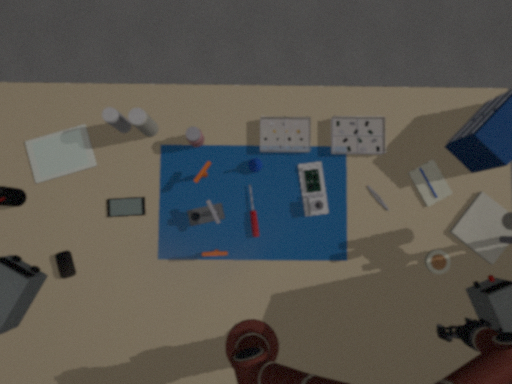

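View pics/scene0.png

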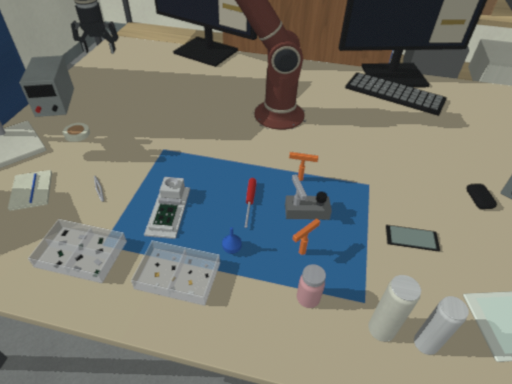

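The top view shows the fixture at about (314,190), with its bore near (319,205). The stand is at (207,213), with the spanner's black grip at (195,215) and the steel key at (213,211). There are orange look-alike keys at (203,171) and (215,253). I'll enlarge these areas.

```bash
python3 - <<'E'
import cv2,numpy as np
t=cv2.imread('pics/top0.png');s=cv2.imread('pics/scene0.png')
def c(im,x,y,w,h,k):return cv2.resize(im[y:y+h,x:x+w],None,fx=k,fy=k,interpolation=cv2.INTER_CUBIC)
# left stand, right fixture
a=np.hstack([c(t,182,190,50,50,8),c(t,290,155,50,50+0,8)]); 
b=np.hstack([c(t,290,180,50,50,0.02) if 0 else c(t,290,180,50,50,8)])
cv2.imwrite('pics/ct.png',np.hstack([c(t,182,190,50,50,8),c(t,290,175,50,50,8)]))
cv2.imwrite('pics/cs.png',np.hstack([c(s,275,160,66,66,6),c(s,140,172,66,66,6)]))
E
```

```text
(no output)
```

View pics/ct.png

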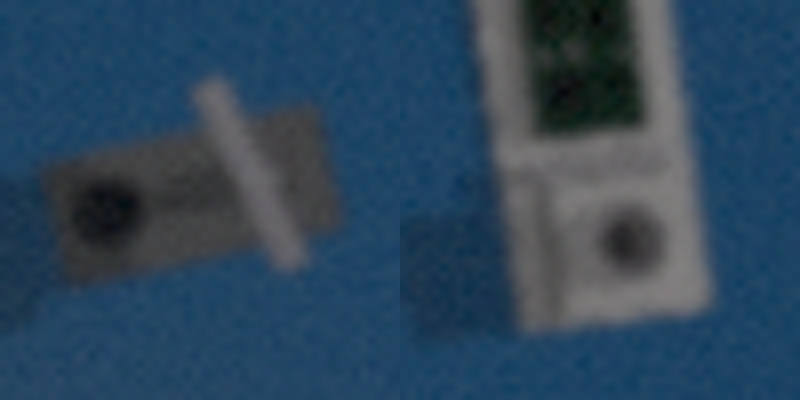

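View pics/cs.png

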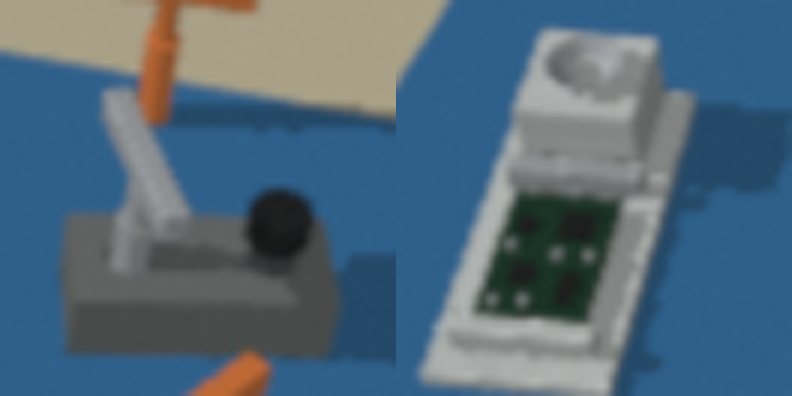

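```bash
cat > fit.py <<'E'
from h import *
from scipy.optimize import minimize
from scipy.spatial.transform import Rotation as R
S=8
def load(n,N=8):
    a=[]
    for _ in range(N):
        c=arm.capture(n); a.append(c['image'].astype(float))
    return np.mean(a,0),c
def proj(P,c):
    Rm=R.from_euler('xyz',c['attitude'],degrees=True).as_matrix()
    q=(np.asarray(P)-c['eye'])@Rm; q=q@np.array(c['camera_matrix']).T
    return q[:,:2]/q[:,2:]
def box(sx,sy,z0,z1,cx=0,cy=0):
    return np.array([[cx+i*sx/2,cy+j*sy/2,z] for i in(-1,1) for j in(-1,1) for z in(z0,z1)])
def cyl(d,z0,z1):
    t=np.linspace(0,2*np.pi,24,endpoint=False)
    return np.vstack([np.c_[d/2*np.cos(t),d/2*np.sin(t),0*t+z] for z in(z0,z1)])
def place(P,x,y,yaw): 
    c,s=np.cos(yaw),np.sin(yaw); return P@np.array([[c,s,0],[-s,c,0],[0,0,1]])+[x,y,0]
def key(x,y,yaw):
    return [place(p,x,y,yaw) for p in(box(.09,.014,.096,.114),cyl(.012,.067,.096),cyl(.0195,.01,.067))]
def stand(p):
    x,y,a,kx,ky,ka,sg=p; u=np.array([-np.sin(a),np.cos(a)])*.035
    return [place(box(.06,.13,0,.04),x,y,a),place(cyl(.032,.046,.076),x+u[0],y+u[1],0),place(cyl(.021,.03,.05),x+u[0],y+u[1],0)]+key(kx,ky,ka)
def fixt(p):
    x,y,a,o=p
    return [place(box(.202,.09,0,.008,o),x,y,a),place(box(.06,.06,0,.054),x,y,a)]
def render(parts,c,roi):
    x,y,w,h=roi; m=np.zeros((h*S,w*S),np.uint8)
    for P in parts:
        q=((proj(P,c)-[x,y]+.5)*S-.5)
        hull=cv2.convexHull(q.astype(np.float32))
        cv2.fillConvexPoly(m,np.round(hull*16).astype(np.int32),255,shift=4)
    m=cv2.resize(m,(w,h),interpolation=cv2.INTER_AREA)/255.
    return cv2.GaussianBlur(m,(0,0),.6)
def soft(im,roi):
    x,y,w,h=roi; r=im[y:y+h,x:x+w]; b=(r[...,2]-r[...,0])/(r[...,2]+r[...,0]+10)
    bl=np.percentile(b,80); m=np.clip(1-b/bl,-.2,1.1)
    wt=cv2.erode((b>-.12).astype(np.uint8),np.ones((5,5),np.uint8)).astype(float)
    return m,wt
def fit(model,p0,views,sc):
    d=[(c,roi,*soft(im,roi)) for im,c,roi in views]
    f=lambda v:sum((w*(np.clip(render(model(p0+v*sc),c,roi),0,1)-m)**2).sum() for c,roi,m,w in d)
    v=np.zeros(len(p0))
    for _ in range(3): r=minimize(f,v,method='Nelder-Mead',options=dict(initial_simplex=np.vstack([v]+[v+e for e in np.eye(len(v))]),maxiter=500)); v=r.x
    return p0+v*sc,r.fun,f(v*0)
E
cat > run.py <<'E'
from fit import *
vt,vs=load('top'),load('scene')
np.savez('pics/avg.npz',t=vt[0],s=vs[0])
def back(u,v,c,z):
    Rm=R.from_euler('xyz',c['attitude'],degrees=True).as_matrix()
    d=Rm@np.linalg.inv(c['camera_matrix'])@[u,v,1]; e=np.array(c['eye']); return (e+d*(z-e[2])/d[2])[:2]
k=back(213,211.5,vt[1],.114);a1=back(208,200,vt[1],.114);st=back(205.5,213.5,vt[1],.04);sp=back(194.5,216,vt[1],.076)
ba=np.arctan2(*(k-a1)[::-1]); kk=back(299,186.5,vs[1],.112); print('key',k,kk,'stand',st,sp,np.degrees(ba))
sa=np.arctan2(-(sp-k)[0],(sp-k)[1])
fx=back(318.5,204.5,vt[1],.059); print('fix',fx)
ps=np.array([*st,sa,*k,ba,0.]);ps=ps[:6]
M=lambda p:stand([*p,0])
ro={'t':(170,186,70,60),'s':(270,164,75,65)}; rf={'t':(285,150,60,75),'s':(138,165,62,80)}
sc=np.array([.004,.004,.06,.004,.004,.06]); scf=np.array([.004,.004,.06,.01])
pf=np.array([*fx,0.1,.05])
for nm,vv in(('t',[('t',vt)]),('s',[('s',vs)]),('ts',[('t',vt),('s',vs)])):
    a,e,e0=fit(M,ps,[(v[0],v[1],ro[n]) for n,v in vv],sc); print('stand',nm,np.round(a,4),np.degrees(a[[2,5]]),e,e0)
    b,e,e0=fit(fixt,pf,[(v[0],v[1],rf[n]) for n,v in vv],scf); print('fix',nm,np.round(b,4),np.degrees(b[2]),e,e0)
rows=[]
for n,v in(('t',vt),('s',vs)):
    o=[]
    for r,mod,p in((ro,M,a),(rf,fixt,b)):
        x,y,w,h=r[n]; im=cv2.resize(v[0][y:y+h,x:x+w,::-1].clip(0,255).astype(np.uint8),None,fx=5,fy=5,interpolation=cv2.INTER_CUBIC)
        for P in mod(p):
            q=((proj(P,v[1])-[x,y]+.5)*5-.5).astype(np.float32)
            cv2.polylines(im,[np.round(cv2.convexHull(q)).astype(int)],True,(0,255,255),1)
        if r is rf:
            for z,dd in((.059,.037),(.026,.0216)):
                q=((proj(place(cyl(dd,z,z),*p[:2],0)[:24],v[1])-[x,y]+.5)*5-.5)
                cv2.polylines(im,[np.round(q).astype(int)],True,(0,0,255),1)
        o.append(cv2.resize(im,(390,300)) if 0 else np.pad(im,((0,400-im.shape[0]) if im.shape[0]<400 else (0,0),(0,max(0,375-im.shape[1])),(0,0)))[:400,:375])
    rows.append(np.hstack(o))
cv2.imwrite('pics/ov.png',cv2.resize(np.vstack(rows),(750,600) if 0 else (562,600),interpolation=cv2.INTER_AREA))
E
python3 run.py
```

```text
key [0.49722619 0.14169457] [0.5046157  0.14522041] stand [0.49136021 0.17617403] [0.48123826 0.21199632] -155.6994439610635
fix [ 0.52785514 -0.2421289 ]
stand t [ 0.4895  0.1773  0.2315  0.4977  0.1428 -2.6836] [  13.26406537 -153.75653977] 45.55828481680686 51.22148664856991
fix t [ 0.5297 -0.239   0.1441  0.0634] 8.256716704095416 158.6392368407733 348.61159112008966
stand s [ 0.4909  0.1783  0.203   0.4985  0.144  -2.6725] [  11.63098586 -153.12301776] 812.0740554865099 827.6036445199743
fix s [ 0.5303 -0.237   0.137   0.0634] 7.850457157856061 287.9507734827475 575.6057372785126
stand ts [ 0.4901  0.178   0.2194  0.4981  0.1437 -2.6825] [  12.57170113 -153.69826533] 860.056553985343 878.8251311685442
fix ts [ 0.5301 -0.2374  0.1377  0.0631] 7.891538588928039 450.7414849944464 924.2173283986023
```

View pics/ov.png

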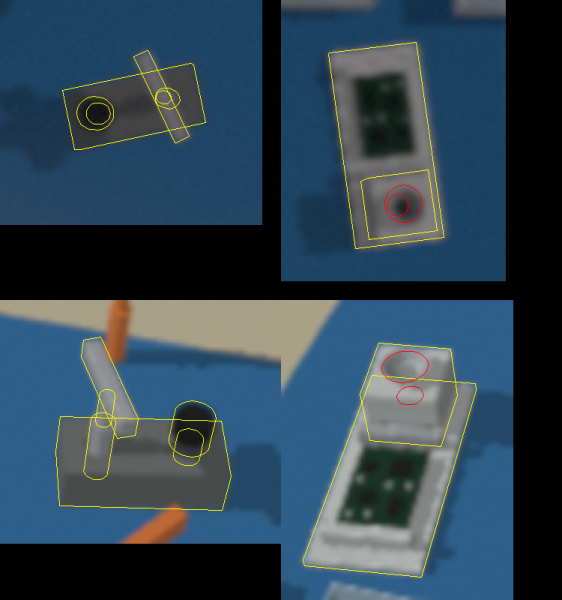

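The overlays fit well in both views. The key is at (0.498, 0.1437) with its bar at a yaw of 26.3°, and the bore is at (0.530, -0.237). Next I'll check the wrist range for both grasp yaws.

```bash
python3 - <<'E'
from h import *
for p in([.4981,.1437,.111],[.5301,-.2374,.13]):
  for y in range(-180,180,30):
    q=arm.solve_ik(p,[180,0,y+26.3]); print(p[1],y+26.3,None if q is None else np.round(q,0))
print(arm.observe()['clock'])
E
```

```text
0.1437 -153.7 [ 15.  47. -55. 111.  51.  51.  49.]
0.1437 -123.7 [ 19.  52. -66. 111.  58.  59.  72.]
0.1437 -93.7 [ 19.  52. -66. 111.  58.  59. 102.]
0.1437 -63.7 [ -26.   36.   12.  112.  -12.   33. -160.]
0.1437 -33.7 [ -21.   35.    4.  112.   -5.   33. -138.]
0.1437 -3.6999999999999993 [ -16.   35.   -4.  112.    4.   33. -116.]
0.1437 26.3 [ -9.  36. -14. 112.  14.  34. -96.]
0.1437 56.3 [ -3.  37. -24. 112.  24.  36. -76.]
0.1437 86.3 [  1.  38. -30. 112.  30.  38. -52.]
0.1437 116.3 [  3.  39. -32. 111.  32.  39. -24.]
0.1437 146.3 [  2.  39. -32. 111.  32.  39.   7.]
0.1437 176.3 [  1.  38. -30. 112.  30.  38.  39.]
-0.2374 -153.7 [ 57.  54. -66. 100.  55.  65.  89.]
-0.2374 -123.7 [ 57.  54. -66. 100.  55.  65. 119.]
-0.2374 -93.7 [   7.   40.   25.  102.  -23.   43. -141.]
-0.2374 -63.7 [  11.   39.   17.  102.  -16.   42. -117.]
-0.2374 -33.7 [ 17.  38.   9. 101.  -8.  41. -94.]
-0.2374 -3.6999999999999993 [ 22.  38.   0. 101.  -0.  41. -71.]
-0.2374 26.3 [ 26.  38.  -6. 101.   6.  41. -47.]
-0.2374 56.3 [ 30.  38. -13. 101.  12.  42. -23.]
-0.2374 86.3 [ 34.  39. -20. 101.  18.  43.   2.]
-0.2374 116.3 [ 38.  40. -27. 101.  24.  45.  26.]
-0.2374 146.3 [ 42.  41. -33. 101.  30.  47.  51.]
-0.2374 176.3 [ 46.  43. -39. 101.  35.  49.  77.]
0.9
```

```bash
cat >> h.py <<'E'
def st(tag=''):
    o=arm.observe(); print(tag,'t%.2f'%o['clock'],'p',np.round(np.array(o['ee_pos'])*1e3,2),'r',np.round(o['eef_rot'],1),'F',np.round(o['ft_force'],1),'T',np.round(o['ft_torque'],2),'w %.3f g %.0f'%(o['width'],o['grasp_force']),'q7 %.0f'%o['joint_positions'][6]); return o
E
python3 - <<'E'
from h import *
r=[180,0,-153.7]
arm.move_ptp([.4981,.1437,.19],r); st('above')
arm.line_to([.4981,.1437,.112],vel=.12); st('down')
arm.clamp(60); st('grip')
arm.pause(.2); st()
snap('top','g_t'); snap('scene','g_s')
E
python3 - <<'E'
import cv2,numpy as np
t=cv2.imread('pics/g_t.png');s=cv2.imread('pics/g_s.png')
c=lambda im,x,y:cv2.resize(im[y:y+80,x:x+80],None,fx=5,fy=5,interpolation=cv2.INTER_CUBIC)
cv2.imwrite('pics/g.png',np.hstack([c(t,170,170),c(s,260,150)]))
E
```

```text
above t3.90 p [498.53 142.67 189.84] r [-180.    -0.  -153.8] F [-0.1 -0.1  0.5] T [-0.05 -0.04 -0.  ] w 1.001 g 0 q7 60
down t4.70 p [498.45 144.17 112.49] r [ 1.800e+02  1.000e-01 -1.537e+02] F [-0.1  0.  -0.6] T [-0.05 -0.02 -0.03] w 1.001 g 0 q7 53
grip t5.35 p [498.36 143.45 112.27] r [-180.     0.  -153.7] F [-0.7 -1.2  3.9] T [-0.26 -0.01  0.01] w 0.151 g 59 q7 53
 t5.55 p [498.36 143.48 112.25] r [-180.     0.  -153.7] F [-0.1 -1.5  3.8] T [-0.39  0.   -0.01] w 0.152 g 59 q7 53
```

View pics/g.png

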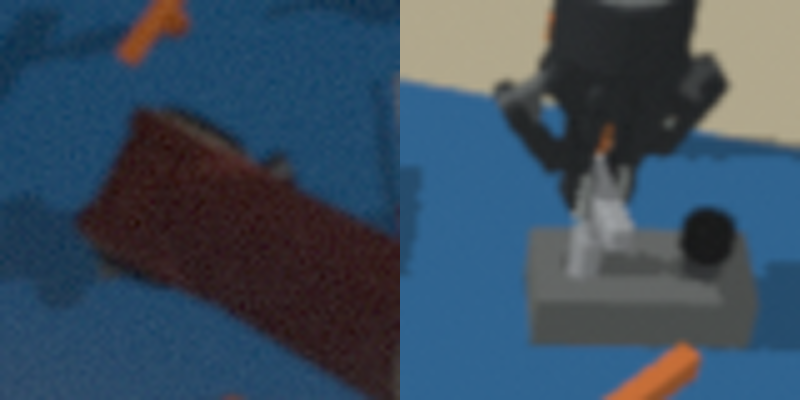

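The gripper is holding the key bar just above the stand (right panel, bar at about (610,210)) and the spanner is untouched. Next I'll lift the key and carry it to the bore.

```bash
python3 - <<'E'
from h import *
arm.clamp(110); st('grip')
arm.line_to([.4984,.1435,.130],vel=.06); st('up18')
arm.line_to([.4984,.1435,.190],vel=.15); st('lift')
arm.line_to([.5301,-.2374,.178],vel=.2); st('bore')
arm.pause(.3);o=st('settle')
np.save('tare.npy',np.r_[o['ft_force'],o['ft_torque']])
for z in(.165,.159,.155):
    arm.line_to([.5301,-.2374,z],vel=.05); o=st('tip%.1f'%(z*1e3-102.25))
    if o['ft_force'][2]-np.load('tare.npy')[2]>8: break
E
```

```text
grip t5.87 p [498.39 143.6  112.41] r [-180.     0.  -153.7] F [-0.3 -2.6  5.8] T [-0.49  0.04  0.02] w 0.144 g 107 q7 53
up18 t6.32 p [498.28 143.5  130.06] r [ 180.     0.  -153.7] F [-0.1 -0.8 -3.6] T [ 0.   -0.01 -0.03] w 0.141 g 107 q7 55
lift t6.87 p [497.95 142.9  189.37] r [-1.800e+02 -1.000e-01 -1.537e+02] F [ 0.1 -1.7 -3.6] T [-0.09  0.03 -0.  ] w 0.137 g 107 q7 60
bore t8.93 p [ 530.27 -236.03  178.26] r [ 180.     0.  -153.6] F [ 0.3  0.2 -2.5] T [ 0.01  0.   -0.03] w 0.141 g 107 q7 100
settle t9.22 p [ 530.15 -237.11  178.08] r [-180.    -0.  -153.7] F [-0.7  0.9 -3.9] T [ 0.04  0.01 -0.01] w 0.143 g 107 q7 100
tip62.8 t9.63 p [ 529.77 -237.39  164.37] r [ 179.9   -0.  -153.7] F [ 0.8  0.1 -4.1] T [ 0.   -0.04 -0.03] w 0.143 g 107 q7 99
tip56.8 t9.90 p [ 529.82 -237.46  158.59] r [ 180.    -0.  -153.7] F [ 0.1 -0.8 -3.3] T [ 0.04 -0.03 -0.05] w 0.137 g 107 q7 99
tip52.8 t10.15 p [ 529.96 -237.58  154.83] r [-180.    -0.  -153.7] F [ 0.4  0.5 -4.3] T [-0.11  0.1  -0.  ] w 0.143 g 108 q7 99
```

```bash
cat >> h.py <<'E'
OFF=.10225
def avg(n=3):
    a=[]
    for _ in range(n):
        arm.pause(.03); o=arm.observe(); a.append(np.r_[o['ft_force'],o['ft_torque']])
    return np.mean(a,0)-np.load('tare.npy'),o
def down(xy,z,zmin,yaw,step=.002,fz=10,gain=1e-4,quiet=False):
    """lower until Fz>fz or zmin, nudging xy along lateral force; z in TCP coords (commanded)"""
    xy=np.array(xy,float)
    while True:
        z=max(z-step,zmin)
        arm.line_to([*xy,z],vel=.04,rotation=[180,0,yaw]); f,o=avg()
        if not quiet: print('t%.1f cmd %.1f tip %.2f F'%(o['clock'],(z-OFF)*1e3,(o['ee_pos'][2]-OFF)*1e3),np.round(f,1),'xy',np.round(xy*1e3,2),np.round(np.array(o['ee_pos'][:2])*1e3,2))
        if f[2]>fz or z<=zmin: return xy,z,f,o
        if np.hypot(*f[:2])>1.5: xy+=np.clip(gain*f[:2],-.0007,.0007)
E
python3 - <<'E'
from h import *
xy,z,f,o=down([.5301,-.2374],.155,OFF+.024,-153.7)
E
```

```text
t10.5 cmd 50.8 tip 50.42 F [-0.6 -1.6  1.2 -0.3  0.3  0. ] xy [ 530.1 -237.4] [ 529.66 -237.71]
t10.8 cmd 48.8 tip 49.57 F [-2.7 -1.4  9.2 -0.3  0.9 -0. ] xy [ 530.04 -237.56] [ 530.07 -237.68]
t11.2 cmd 46.8 tip 49.08 F [-4.4 -1.9 16.6 -0.3  1.3  0. ] xy [ 529.77 -237.7 ] [ 530.28 -237.72]
```

```bash
python3 - <<'E'
from h import *
xy=np.array([.5296,-.2378]); z=OFF+.0505
for k in range(6):
    arm.line_to([*xy,z],vel=.04); 
    xy,z1,f,o=down(xy,z,OFF+.024,-153.7,step=.002,fz=11,gain=3e-4)
    if o['ee_pos'][2]-OFF<.046: break
    xy+=np.clip(2e-4*f[:2],-.001,.001)
E
```

```text
t11.8 cmd 48.5 tip 49.48 F [-2.1 -2.  10.4 -0.3  0.8  0. ] xy [ 529.6 -237.8] [ 529.98 -237.79]
t12.2 cmd 46.5 tip 45.62 F [-0.6 -1.2  0.7 -0.2  0.3  0. ] xy [ 528.97 -238.4 ] [ 528.68 -238.42]
t12.5 cmd 44.5 tip 43.86 F [ 0.1 -1.1 -0.5 -0.3  0.3 -0. ] xy [ 528.97 -238.4 ] [ 528.67 -238.38]
t12.8 cmd 42.5 tip 42.26 F [-0.4 -1.8 -0.5 -0.2  0.4  0. ] xy [ 528.97 -238.4 ] [ 528.74 -238.38]
t13.2 cmd 40.5 tip 40.39 F [-0.9 -0.9 -0.2 -0.   0.4 -0. ] xy [ 528.84 -238.94] [ 528.75 -238.74]
t13.6 cmd 38.5 tip 38.36 F [-0.7 -1.3  0.2 -0.   0.5 -0. ] xy [ 528.84 -238.94] [ 528.75 -238.88]
t13.9 cmd 36.5 tip 36.36 F [-0.6 -0.8 -0.5  0.   0.4 -0. ] xy [ 528.62 -239.34] [ 528.68 -239.26]
t14.2 cmd 34.5 tip 34.36 F [-0.8 -1.  -0.3  0.   0.4  0. ] xy [ 528.62 -239.34] [ 528.65 -239.28]
t14.6 cmd 32.5 tip 32.36 F [-0.5 -0.7  0.1  0.1  0.4 -0. ] xy [ 528.62 -239.34] [ 528.65 -239.3 ]
t14.9 cmd 30.5 tip 30.36 F [-0.3 -1.  -0.2  0.1  0.3  0. ] xy [ 528.62 -239.34] [ 528.63 -239.34]
t15.3 cmd 28.5 tip 28.36 F [-0.3 -0.8 -0.7  0.   0.3 -0. ] xy [ 528.62 -239.34] [ 528.61 -239.36]
t15.7 cmd 26.5 tip 26.37 F [-0.7 -1.4 -0.4  0.1  0.3 -0. ] xy [ 528.62 -239.34] [ 528.61 -239.35]
t16.0 cmd 24.5 tip 25.56 F [-2.4  0.5  9.3  0.2  0.9  0. ] xy [ 528.42 -239.75] [ 528.81 -239.37]
t16.4 cmd 24.0 tip 24.41 F [ 2.8 -1.2  4.1  0.   0.5  0.1] xy [ 527.72 -239.59] [ 528.66 -239.43]
```

```bash
cat > search.py <<'E'
from h import *
xy=np.array([.52863,-.23937]); yaw=-153.7
xy0=xy.copy()
zc=OFF+.0240
for k in range(24):
    arm.line_to([*xy,zc],vel=.04,rotation=[180,0,yaw]); f,o=avg(2)
    tip=o['ee_pos'][2]-OFF
    print('t%.1f yaw %.1f (%.1f) tip %.2f F'%(o['clock'],yaw,o['eef_rot'][2],tip*1e3),np.round(f,2))
    if tip<.0243: 
        xy,z,f,o=down(xy,zc,OFF+.0115,yaw,step=.003,fz=14,gain=0)
        if o['ee_pos'][2]-OFF<.0145: print('HOME',yaw); break
        if o['ee_pos'][2]-OFF>.0225 : pass
        arm.line_to([*xy,OFF+.0255],vel=.05)
    yaw-=4
E
python3 search.py
```

```text
t16.7 yaw -153.7 (-153.7) tip 24.02 F [-5.25 -3.4   8.15 -0.15  0.23 -0.22]
t17.0 cmd 21.0 tip 20.12 F [-0.3 -1.7  3.6 -0.1  0.  -0. ] xy [ 528.63 -239.37] [ 527.66 -239.82]
t17.4 cmd 18.0 tip 17.39 F [ 0.2 -1.5  0.1 -0.   0.   0. ] xy [ 528.63 -239.37] [ 528.12 -239.46]
t17.7 cmd 15.0 tip 15.95 F [-2.1 -0.7  9.2 -0.   0.7  0. ] xy [ 528.63 -239.37] [ 528.6  -239.42]
t18.1 cmd 12.0 tip 15.23 F [-5.7 -0.5 20.1 -0.   1.5  0. ] xy [ 528.63 -239.37] [ 529.09 -239.28]
t18.8 yaw -157.7 (-157.6) tip 23.49 F [ 0.21 -0.6   0.04 -0.18  0.21  0.01]
t19.1 cmd 21.0 tip 20.74 F [ 0.2 -1.5 -0.1 -0.2  0.3  0. ] xy [ 528.63 -239.37] [ 528.43 -239.39]
t19.5 cmd 18.0 tip 17.89 F [-0.1 -1.3  0.4 -0.2  0.4 -0. ] xy [ 528.63 -239.37] [ 528.5  -239.43]
t19.9 cmd 15.0 tip 16.21 F [-2.9 -1.3  9.5 -0.2  1.  -0. ] xy [ 528.63 -239.37] [ 528.91 -239.36]
t20.2 cmd 12.0 tip 15.37 F [-5.8 -1.3 20.5 -0.1  1.8 -0.1] xy [ 528.63 -239.37] [ 529.29 -239.31]
t20.9 yaw -161.7 (-161.6) tip 23.49 F [-0.45 -1.22  0.11 -0.22  0.42  0.01]
t21.3 cmd 21.0 tip 20.66 F [-0.5 -1.2 -0.9 -0.2  0.4  0. ] xy [ 528.63 -239.37] [ 528.47
[... 181 characters left out ...]
39.37] [ 528.92 -239.31]
t22.3 cmd 12.0 tip 15.27 F [-6.  -1.4 20.9 -0.1  1.9 -0. ] xy [ 528.63 -239.37] [ 529.31 -239.25]
t23.1 yaw -165.7 (-165.6) tip 23.55 F [-0.38 -1.41 -0.01 -0.19  0.55  0.06]
t23.4 cmd 21.0 tip 20.58 F [-1.3 -1.2 -0.1 -0.1  0.5  0. ] xy [ 528.63 -239.37] [ 528.45 -239.38]
t23.8 cmd 18.0 tip 17.76 F [-1.8 -1.3 -0.5 -0.1  0.6  0. ] xy [ 528.63 -239.37] [ 528.5  -239.35]
t24.1 cmd 15.0 tip 15.99 F [-3.9 -1.2  9.3 -0.1  1.2 -0. ] xy [ 528.63 -239.37] [ 528.87 -239.26]
t24.5 cmd 12.0 tip 12.91 F [-3.7 -1.6 10.  -0.1  1.4 -0.1] xy [ 528.63 -239.37] [ 528.64 -239.39]
t24.8 cmd 11.5 tip 12.79 F [-4.3 -1.6 11.4 -0.1  1.5 -0.1] xy [ 528.63 -239.37] [ 528.68 -239.39]
HOME -165.7
```

```bash
python3 - <<'E'
from h import *
xy=np.array([.5283,-.2395]); 
for yaw,z in((-167.7,.0115),(-170.7,.0115),(-173.7,.0115),(-176.7,.0115),(-179.7,.0110)):
    arm.line_to([*xy,OFF+z],vel=.04,rotation=[180,0,yaw]); f,o=avg(3)
    print('t%.1f yaw %.1f (%.1f) tip %.2f F'%(o['clock'],yaw,o['eef_rot'][2],o['ee_pos'][2]*1e3-OFF*1e3),np.round(f,2),np.round(np.array(o['ee_pos'][:2])*1e3,2),'w%.3f'%o['width'])
E
```

```text
t25.2 yaw -167.7 (-167.7) tip 12.53 F [-3.88e+00 -1.04e+00  1.01e+01 -8.00e-02  1.37e+00 -1.00e-02] [ 528.48 -239.35] w0.143
t25.5 yaw -170.7 (-170.6) tip 12.03 F [-4.08 -0.84  9.33 -0.05  1.33 -0.08] [ 528.44 -239.37] w0.142
t25.9 yaw -173.7 (-173.6) tip 11.22 F [-2.88 -1.11  5.17 -0.02  0.96 -0.  ] [ 528.26 -239.4 ] w0.140
t26.2 yaw -176.7 (-176.6) tip 10.94 F [-1.83 -0.35  0.71  0.02  0.69 -0.03] [ 528.18 -239.38] w0.143
t26.6 yaw -179.7 (-179.6) tip 10.65 F [-1.38 -0.08 -0.03  0.12  0.58 -0.02] [ 528.19 -239.33] w0.138
```

```bash
python3 - <<'E'
from h import *
c=snap('scene','s2'); s=c['image'][:,:,::-1]
cv2.imwrite('pics/s2c.png',cv2.resize(s[130:240,130:250],None,fx=5,fy=5,interpolation=cv2.INTER_CUBIC)); st()
E
```

```text
t26.62 p [ 528.19 -239.37  112.92] r [ 180.    -0.  -179.6] F [-1.9  0.8 -4.7] T [ 0.16  0.61 -0.  ] w 0.141 g 150 q7 74
```

View pics/s2c.png

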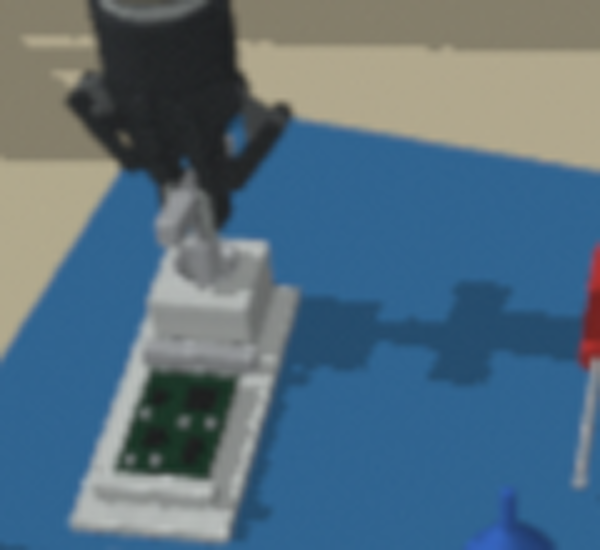

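```bash
python3 - <<'E'
from fit import *
c=arm.capture('scene'); s=c['image'][:,:,::-1]
im=cv2.resize(s[150:200,145:195],None,fx=12,fy=12,interpolation=cv2.INTER_CUBIC); o=[]
for zt,col in((.012,(0,255,255)),(.026,(0,0,255))):
    j=im[:, :].copy()
    for P in key(.5284,-.2393,np.radians(.4)):
        q=((proj(P+[0,0,zt-.01],c)-[145,150]+.5)*12-.5).astype(np.float32)
        cv2.polylines(j,[np.round(cv2.convexHull(q)).astype(int)],True,col,1)
    o.append(j)
cv2.imwrite('pics/s3.png',cv2.resize(np.hstack(o),(800,400)))
E
```

```text
(no output)
```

View pics/s3.png

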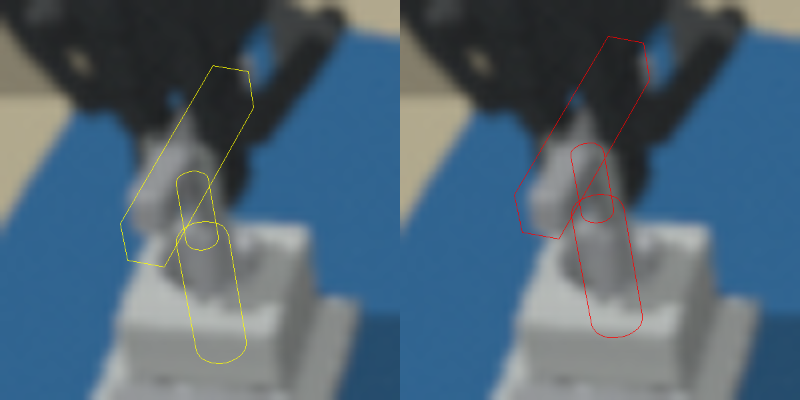

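```bash
cat > hunt.py <<'E'
from h import *
import sys
def hunt(yaw,z,n,dy=-4,lo=4,hi=9,xy=(.5283,-.2395),stopT=.1):
    f,o=avg(2)
    for k in range(n):
        if f[2]<lo: z-=.001
        elif f[2]>hi: z+=.0005
        yaw+=dy
        arm.line_to([*xy,z],vel=.05,rotation=[180,0,(yaw+180)%360-180]); f,o=avg(2)
        print('t%.1f yaw %.1f (%.1f) cmd %.2f tip %.2f F'%(o['clock'],yaw,o['eef_rot'][2],(z-OFF)*1e3,(o['ee_pos'][2]-OFF)*1e3),np.round(f,2),'g%.0f w%.3f'%(o['grasp_force'],o['width']))
        if abs(f[5])>stopT or f[2]>25: break
    return yaw,z
if __name__=='__main__': hunt(-179.7,OFF+.011,9)
E
python3 hunt.py
```

```text
t27.1 yaw -183.7 (176.4) cmd 10.00 tip 10.01 F [-1.7  -0.15 -0.14  0.18  0.75  0.02] g150 w0.139
t27.4 yaw -187.7 (172.4) cmd 9.00 tip 9.06 F [-2.02 -0.24  0.97  0.21  0.83 -0.  ] g150 w0.143
t27.7 yaw -191.7 (168.4) cmd 8.00 tip 8.47 F [-2.8   0.3   5.1   0.33  1.14  0.02] g151 w0.144
t28.0 yaw -195.7 (164.4) cmd 8.00 tip 8.44 F [-3.14  0.74  7.97  0.3   1.22  0.04] g151 w0.141
t28.3 yaw -199.7 (160.4) cmd 8.00 tip 8.37 F [-3.84  0.17  8.44  0.39  1.28  0.04] g152 w0.142
t28.6 yaw -203.7 (156.4) cmd 8.00 tip 8.34 F [-3.43  0.76  9.37  0.47  1.29  0.04] g152 w0.145
t28.9 yaw -207.7 (152.4) cmd 8.50 tip 8.37 F [-2.77  0.79  7.24  0.42  1.1   0.03] g151 w0.144
t29.3 yaw -211.7 (148.4) cmd 8.50 tip 8.41 F [-2.97 -0.08  5.52  0.52  1.    0.  ] g151 w0.142
t29.6 yaw -215.7 (144.4) cmd 8.50 tip 8.42 F [-2.42  1.04  5.69  0.58  0.99  0.08] g151 w0.140
```

```bash
python3 - <<'E'
from fit import *
v=load('scene',4); c=v[1]; ob=arm.observe(); yaw=np.radians(ob['eef_rot'][2]-180+.0)
def kp(zt,th,ph=0,dx=0):  # pitch about local y, pivot at tip height .04
    Rm=R.from_euler('zyx',[yaw,th,ph]).as_matrix()
    out=[]
    for P in(box(.09,.014,.096,.114),cyl(.012,.067,.096),cyl(.0195,.01,.067)):
        out.append((P-[0,0,.04])@Rm.T+[.5284,-.2393,.04+zt-.01])
    return out
x,y,k=135,140,10
im=v[0][y:y+60,x:x+60,::-1].clip(0,255).astype(np.uint8); im=cv2.resize(im,None,fx=k,fy=k,interpolation=cv2.INTER_CUBIC)
im=np.clip(im*1.3,0,255).astype(np.uint8); o=[]
for hyp in((None,),(.026,0),(.026,np.radians(8))):
    j=im.copy()
    if hyp[0]:
        for P in kp(*hyp):
            q=((proj(P,c)-[x,y]+.5)*k-.5).astype(np.float32); cv2.polylines(j,[np.round(cv2.convexHull(q)).astype(int)],True,(0,255,255),1)
    o.append(j[:, :])
cv2.imwrite('pics/s4.png',cv2.resize(np.hstack(o),(798,266) if 0 else None,fx=.444,fy=.444,interpolation=cv2.INTER_AREA) if 0 else cv2.resize(np.hstack(o)[:,:],(800,267),interpolation=cv2.INTER_AREA))
E
```

```text
(no output)
```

View pics/s4.png

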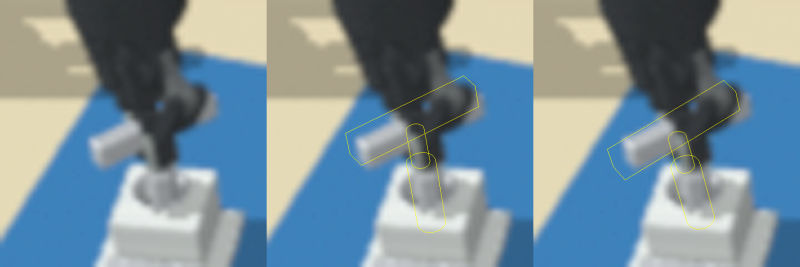

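```bash
cat > barfit.py <<'E'
from fit import *
def barfit(roi=(148,156,42,20),pos=(.5284,-.2393),N=6):
    v=load('scene',N); c=v[1]; yaw=np.radians(arm.observe()['eef_rot'][2]-180)
    x,y,w,h=roi; r=v[0][y:y+h,x:x+w]; V=r.mean(2); ch=(r[...,2]-r[...,0])/(r.sum(2)+10)
    wt=((V>75)&(ch>-.08)).astype(np.uint8); wt=cv2.erode(wt,np.ones((2,2),np.uint8)).astype(float)
    bl=np.median(ch[ch>.15]); m=np.clip(1-ch/bl,0,1)
    B=box(.09,.014,-.009,.009)
    def model(p):
        Rm=R.from_euler('zyx',[yaw+p[1],p[2],0]).as_matrix()
        return [B@Rm.T+[pos[0]+p[3],pos[1]+p[4],p[0]]]
    sc=np.array([.005,.1,.06,.002,.002])
    def f(u): 
        p=np.array([.116,0,0,0,0])+u*sc
        return (wt*(render(model(p),c,roi)-m)**2).sum()+.02*(u[1:]**2).sum()
    best=min((minimize(f,np.r_[z0,0,0,0,0],method='Nelder-Mead',options=dict(initial_simplex=np.vstack([np.r_[z0,0,0,0,0]]+[np.r_[z0,0,0,0,0]+e for e in np.eye(5)]),maxiter=600)) for z0 in(-1,0,1)),key=lambda r:r.fun)
    p=np.array([.116,0,0,0,0])+best.x*sc
    print('barz %.4f dyaw %.1f pitch %.1f dxy'%(p[0],*np.degrees(p[1:3])),np.round(p[3:]*1e3,1),'cost',best.fun,f(np.zeros(5)),wt.sum(), 'z scan',[(z,round(f(np.r_[(z-.116)/.005,best.x[1:]]),2)) for z in(.107,.111,.115,.119,.121)]); return p
if __name__=='__main__': barfit()
E
python3 barfit.py
```

```text
barz 0.1154 dyaw 1.7 pitch -0.5 dxy [-1.1  4. ] cost 109.25223515538113 120.2620787477688 519.0 z scan [(0.107, np.float64(126.51)), (0.111, np.float64(114.68)), (0.115, np.float64(109.59)), (0.119, np.float64(115.28)), (0.121, np.float64(123.39))]
```

```bash
cat > look.py <<'E'
from fit import *
def keyfit(p0,rt,rs):
    """fit upright key x,y,yaw,z,tilt from both cameras"""
    vt,vs=load('top',5),load('scene',5)
    FX=fixt([.5301,-.2374,.1377,.0631])
    def parts(p):
        x,y,a,zt,tx,ty=p; Rm=R.from_euler('xyz',[tx,ty,0]).as_matrix()@R.from_euler('z',a).as_matrix()
        return [(P-[0,0,.02])@Rm.T+[x,y,zt+.01] for P in(box(.09,.014,.096,.114),cyl(.012,.067,.096),cyl(.0195,.01,.067))]
    M=lambda p:FX+parts(p)
    sc=np.array([.004,.004,.08,.005,.05,.05])
    for vv in([(vt[0],vt[1],rt)],[(vs[0],vs[1],rs)],[(vt[0],vt[1],rt),(vs[0],vs[1],rs)]):
        if len(vv)<2: continue
        a,e,e0=fit(M,p0,vv,sc); print(np.round(a,4),np.degrees(a[[2,4,5]]).round(1),e,e0)
    return a,vt,vs,M
E
python3 - <<'E'
from h import *
arm.open_gripper(); st('open')
o=arm.observe(); p=np.array(o['ee_pos']); 
arm.line_to([p[0],p[1],.20],vel=.2); 
arm.goto_joints(np.array(arm.observe()['joint_positions'])+[25,0,0,0,0,0,0]); st('up')
from look import *
a,vt,vs,M=keyfit(np.array([.529,-.238,np.radians(-35),.022,0,0]),(285,150,70,80),(138,150,62,90))
for n,v in(('t',vt),('s',vs)): cv2.imwrite('pics/rel_%s.png'%n,v[0][...,::-1])
o=[]
for v,(x,y) in((vt,(285,160)),(vs,(135,150))):
    im=cv2.resize(v[0][y:y+66,x:x+66,::-1].clip(0,255).astype(np.uint8),None,fx=6,fy=6,interpolation=cv2.INTER_CUBIC)
    for P in M(a):
        q=((proj(P,v[1])-[x,y]+.5)*6-.5).astype(np.float32); cv2.polylines(im,[np.round(cv2.convexHull(q)).astype(int)],True,(0,255,255),1)
    o.append(im)
cv2.imwrite('pics/rel.png',np.hstack(o)); st()
E
```

```text
open t30.78 p [ 528.39 -239.55  110.79] r [180.    0.  144.3] F [ 0.1  0.3 -0.2] T [ 0.02  0.03 -0.06] w 1.002 g 0 q7 45
up t32.38 p [ 378.52 -438.21  199.06] r [ 1.799e+02 -1.000e-01  1.195e+02] F [0.7 0.3 0.6] T [ 0.03  0.01 -0.  ] w 0.999 g 0 q7 50
[ 0.5346 -0.2324 -0.583   0.0162  0.0676 -0.1268] [-33.4   3.9  -7.3] 993.5666763873035 1018.5379666426693
 t32.88 p [ 377.1  -439.99  199.26] r [-1.799e+02 -1.000e-01  1.193e+02] F [-1.  -0.8 -0.5] T [-0.02 -0.02  0.06] w 0.999 g 0 q7 50[ WARN:0@15.405] global loadsave.cpp:1063 imwrite_ Unsupported depth image for selected encoder is fallbacked to CV_8U.
```

View pics/rel.png

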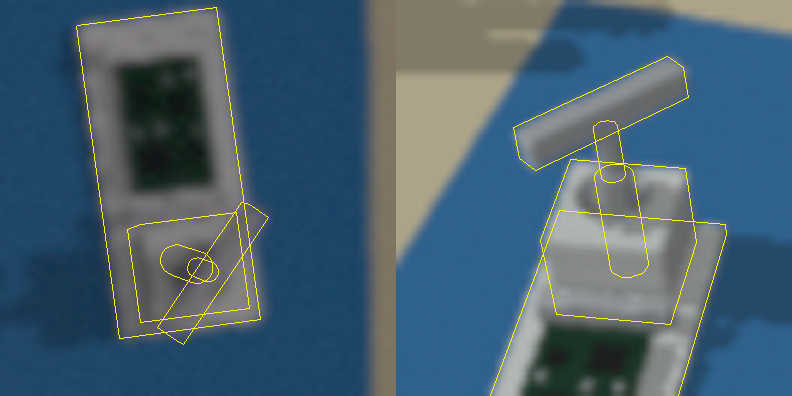

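The key stands in the bore with its bar near a yaw of -33°, about 0.115 m high. It slid up in the grip while I pressed. I'll regrasp it at the right height with full grip force and hunt with less force.

```bash
cat > hunt2.py <<'E'
from h import *
def hunt(xy,yaw,z,n,dy=-5,lo=3,hi=8,stopT=.1,drop=None):
    f,o=avg(2); z0=None
    for k in range(n):
        if f[2]<lo-1.5: z-=.002
        elif f[2]<lo: z-=.0007
        elif f[2]>hi: z+=.0007
        if f[2]>1.5*lo or k>2: yaw+=dy
        arm.line_to([*xy,z],vel=.06,rotation=[180,0,(yaw+180)%360-180]); f,o=avg(2)
        print('t%.1f yaw %.1f (%.1f) cmd %.2f z %.2f F'%(o['clock'],yaw,o['eef_rot'][2],z*1e3,o['ee_pos'][2]*1e3),np.round(f,2),'g%.0f'%o['grasp_force'])
        if abs(f[5])>stopT or f[2]>20: break
    return yaw,z
E
python3 - <<'E'
from hunt2 import *
xy=[.529,-.2375]
arm.move_ptp([*xy,.17],[180,0,146.6])
arm.pause(.1);o=st('above'); t=np.r_[o['ft_force'],o['ft_torque']]; t[2]-=3.3; np.save('tare.npy',t)
arm.line_to([*xy,.121],vel=.12)
arm.clamp(120); o=st('grip')
f,o=avg(3); print(f)
arm.line_to([*xy,.126],vel=.05); f,o=avg(3); st('up5'); print(f)
E
```

```text
above t33.98 p [ 527.9  -240.44  169.77] r [-179.9    0.   146.3] F [-0.3 -0.6  0. ] T [-0.07  0.04 -0.01] w 1.000 g 0 q7 46
grip t35.20 p [ 528.73 -238.12  120.87] r [-179.9   -0.   146.6] F [ 0.4 -1.2  0.2] T [-0.31  0.07  0.03] w 0.137 g 118 q7 43
[ 0.40669899 -1.21367065  2.65142835 -0.30559124  0.04386301  0.04488038]
up5 t35.65 p [ 528.72 -237.86  126.07] r [-180.    -0.   146.6] F [-0.3 -1.3 -1.5] T [-0.52  0.07 -0.02] w 0.138 g 118 q7 44
[-0.21197217 -1.18832917  1.57183417 -0.4357709   0.08318231  0.02079484]
```

```bash
python3 - <<'E'
from hunt2 import *
hunt([.5288,-.2380],146.6,.126,14)
E
```

```text
t36.0 yaw 146.6 (146.6) cmd 124.00 z 123.74 F [ 0.14 -1.6  -0.37 -0.4  -0.01  0.01] g118
t36.4 yaw 146.6 (146.6) cmd 122.00 z 121.80 F [ 0.2  -1.07 -0.36 -0.4  -0.02  0.01] g118
t36.7 yaw 146.6 (146.6) cmd 120.00 z 119.93 F [-0.33 -1.19  0.7  -0.39  0.08  0.02] g118
t37.0 yaw 141.6 (141.6) cmd 118.00 z 119.01 F [-2.26 -1.08  9.12 -0.38  0.61 -0.  ] g119
t37.3 yaw 136.6 (136.7) cmd 118.70 z 119.06 F [-1.15 -1.43  7.56 -0.48  0.4  -0.01] g119
t37.6 yaw 131.6 (131.7) cmd 118.70 z 119.00 F [-1.04 -1.48  8.71 -0.56  0.39  0.  ] g119
t37.9 yaw 126.6 (126.7) cmd 119.40 z 119.12 F [-0.08 -3.33  3.96 -0.69  0.07  0.02] g118
t38.2 yaw 121.6 (121.7) cmd 119.40 z 119.13 F [ 1.42 -2.42  2.58 -0.85 -0.1   0.  ] g118
t38.6 yaw 116.6 (116.7) cmd 118.70 z 119.04 F [ 0.13 -2.75  5.94 -0.85  0.07 -0.04] g119
t38.9 yaw 111.6 (111.7) cmd 118.70 z 119.01 F [-0.48 -3.16  8.01 -0.88  0.08 -0.01] g119
t39.2 yaw 106.6 (106.7) cmd 119.40 z 119.13 F [ 0.94 -4.17  3.22 -1.03 -0.25  0.03] g118
t39.5 yaw 101.6 (101.7) cmd 119.40 z 119.13 F [ 1.58 -3.99  1.7  -1.13 -0.35 -0.  ] g118
t39.8 yaw 96.6 (96.6) cmd 118.70 z 119.02 F [ 0.67 -4.49  5.84 -1.15 -0.08  0.05] g119
t40.1 yaw 91.6 (91.6) cmd 118.70 z 119.05 F [-0.16 -4.54  5.48 -1.2  -0.13 -0.  ] g119
```

```bash
cat > hunt3.py <<'E'
from h import *
def hunt(xy,yaw,z,n,dy=4,lo=8,hi=15,zdrop=.1165,g=1.2e-4,stopT=.15):
    xy=np.array(xy,float); f,o=avg(2)
    for k in range(n):
        if f[2]<lo: z-=.0008
        elif f[2]>hi: z+=.0007
        yaw+=dy; xy+=np.clip(g*f[:2],-.0005,.0005)
        arm.line_to([*xy,z],vel=.06,rotation=[180,0,(yaw+180)%360-180]); f,o=avg(2)
        print('t%.1f yaw %.1f cmd %.2f z %.2f F'%(o['clock'],yaw,z*1e3,o['ee_pos'][2]*1e3),np.round(f,2),'xy',np.round(xy*1e3,1))
        if o['ee_pos'][2]<zdrop or abs(f[5])>stopT or f[2]>25: print('STOP'); break
    return xy,yaw,z,f,o
E
python3 - <<'E'
from hunt3 import *
xy=np.array([.5288,-.2385])
xy,yaw,z,f,o=hunt(xy,91.6,.1187,12)
E
```

```text
t40.5 yaw 95.6 cmd 117.90 z 117.70 F [ 1.   -3.3   1.95 -0.93 -0.31  0.05] xy [ 528.8 -239. ]
t40.9 yaw 99.6 cmd 117.10 z 117.06 F [ 0.68 -1.76  2.32 -0.64 -0.26  0.02] xy [ 528.9 -239.4]
t41.2 yaw 103.6 cmd 116.30 z 116.95 F [ 0.44 -1.05  8.52 -0.38 -0.01 -0.  ] xy [ 529.  -239.6]
t41.5 yaw 107.6 cmd 116.30 z 116.92 F [-0.49 -0.64  9.52 -0.23  0.15  0.05] xy [ 529.  -239.7]
t41.8 yaw 111.6 cmd 116.30 z 116.94 F [-0.17 -0.87  8.98 -0.21  0.12 -0.  ] xy [ 529.  -239.8]
t42.1 yaw 115.6 cmd 116.30 z 116.93 F [-0.54 -0.91  8.7  -0.14  0.15  0.02] xy [ 528.9 -239.9]
t42.4 yaw 119.6 cmd 116.30 z 116.93 F [-0.23 -0.29  9.09 -0.11  0.1   0.01] xy [ 528.9 -240. ]
t42.8 yaw 123.6 cmd 116.30 z 116.92 F [ 0.13 -0.16  9.99 -0.06  0.13 -0.  ] xy [ 528.8 -240.1]
t43.1 yaw 127.6 cmd 116.30 z 116.92 F [ 0.31 -0.37  9.63 -0.04  0.16 -0.04] xy [ 528.9 -240.1]
t43.4 yaw 131.6 cmd 116.30 z 116.93 F [-0.72 -0.32  8.97 -0.09  0.22  0.03] xy [ 528.9 -240.1]
t43.7 yaw 135.6 cmd 116.30 z 116.91 F [-0.74 -0.17  9.45 -0.06  0.16  0.  ] xy [ 528.8 -240.2]
t44.0 yaw 139.6 cmd 116.30 z 116.92 F [-0.4  -0.02 10.05 -0.04  0.15  0.04] xy [ 528.7 -240.2]
```

```bash
python3 - <<'E'
from hunt3 import *
xy,yaw,z,f,o=hunt([.5287,-.2402],139.6,.1157,9,dy=4,lo=9,hi=18,zdrop=.1155,g=5e-5)
print(xy,yaw,z)
E
```

```text
t44.4 yaw 143.6 cmd 114.90 z 116.81 F [-1.83 -0.51 15.83 -0.    0.61  0.04] xy [ 528.7 -240.2]
t44.7 yaw 147.6 cmd 114.90 z 116.82 F [-1.240e+00 -1.000e-02  1.548e+01  1.000e-02  5.900e-01  5.000e-02] xy [ 528.6 -240.2]
t45.0 yaw 151.6 cmd 114.90 z 116.79 F [-1.300e+00 -2.200e-01  1.569e+01 -0.000e+00  6.200e-01 -1.000e-02] xy [ 528.5 -240.2]
t45.4 yaw 155.6 cmd 114.90 z 116.81 F [-1.160e+00 -4.300e-01  1.564e+01 -1.000e-02  6.000e-01 -0.000e+00] xy [ 528.5 -240.2]
t45.7 yaw 159.6 cmd 114.90 z 116.86 F [-1.7   0.7  14.97  0.05  0.61  0.02] xy [ 528.4 -240.3]
t46.0 yaw 163.6 cmd 114.90 z 116.83 F [-1.520e+00  3.400e-01  1.583e+01  3.000e-02  5.800e-01  1.000e-02] xy [ 528.3 -240.2]
t46.3 yaw 167.6 cmd 114.90 z 116.81 F [-1.350e+00  5.700e-01  1.569e+01  1.000e-02  5.800e-01 -2.000e-02] xy [ 528.2 -240.2]
t46.6 yaw 171.6 cmd 114.90 z 116.81 F [-2.030e+00  4.000e-01  1.511e+01 -4.000e-02  5.400e-01  1.000e-02] xy [ 528.2 -240.2]
t46.9 yaw 175.6 cmd 114.90 z 116.81 F [-1.10e+00  7.10e-01  1.48e+01 -1.00e-02  5.80e-01  3.00e-02] xy [ 528.1 -240.2]
[ 0.52806962 -0.24015975] 175.6 0.1149
```

```bash
python3 - <<'E'
from fit import *
d=np.load('pics/avg.npz'); ct=arm.capture('top'); cs=arm.capture('scene')
n=[d['t'],d['s']]; r=[cv2.imread('pics/rel_t.png')[...,::-1].astype(float),cv2.imread('pics/rel_s.png')[...,::-1].astype(float)]
now=[ct['image'].astype(float),cs['image'].astype(float)]
xs=np.arange(.024,.066,.002); ys=np.arange(-.028,.029,.002)
for i,c in((0,ct),(1,cs)):
    for nm,im in(('before',n[i]),('rel',r[i]),('now',now[i])):
        if i==0 and nm=='now': continue
        G=np.array([[x,y,.022] for x in xs for y in ys]); q=proj(place(G,.5301,-.2374,.1377),c).astype(np.float32)
        p=cv2.remap(im.mean(2).astype(np.float32),q[:,0].reshape(len(xs),-1),q[:,1].reshape(len(xs),-1),cv2.INTER_CUBIC).mean(1)
        print(i,nm,np.round(p).astype(int))
print((xs*1e3).astype(int)); o=arm.observe(); print(o['tau'][6],o['clock'])
E
python3 barfit.py
```

```text
0 before [116 112 108 105 104 104 105 107 110 112 112 107  96  80  64  49  41  36
  35  34  33]
0 rel [122 121 117 112 109 108 108 110 112 113 113 108  98  82  66  52  43  38
  37  36  35]
1 before [133 130 129 132 138 142 144 143 139 132 124 117 113 111 108 100  87  73
  60  53  49]
1 rel [136 134 132 135 140 145 147 148 148 143 135 126 119 113 106  95  81  68
  58  53  50]
1 now [139 137 136 139 145 149 151 152 150 144 135 126 120 116 110 100  86  72
  61  54  51]
[24 26 28 30 32 34 36 38 40 42 44 46 48 50 52 54 56 58 60 62 64]
-0.004502861847868189 47.0333
barz 0.1094 dyaw -2.7 pitch -1.2 dxy [1.3 4.3] cost 78.1350776923837 91.48172216874536 457.0 z scan [(0.107, np.float64(79.13)), (0.111, np.float64(78.64)), (0.115, np.float64(82.31)), (0.119, np.float64(88.87)), (0.121, np.float64(92.91))]
```

```bash
cat > jaw.py <<'E'
from fit import *
def prof():
    c=arm.capture('scene'); im=c['image'].astype(float)
    xs=np.arange(.024,.066,.002); ys=np.arange(-.028,.029,.002)
    G=np.array([[x,y,.022] for x in xs for y in ys]); q=proj(place(G,.5301,-.2374,.1377),c).astype(np.float32)
    p=cv2.remap(im.mean(2).astype(np.float32),q[:,0].reshape(len(xs),-1),q[:,1].reshape(len(xs),-1),cv2.INTER_CUBIC).mean(1)
    print('jaw',np.round(p).astype(int))
E
python3 - <<'E'
from jaw import *
from h import *
t=np.load('tare.npy')
for y in(155,125):
    arm.line_to([.5281,-.2402,.1155],vel=.1,rotation=[180,0,y]); o=arm.observe(); print('t%.2f'%o['clock'],o['eef_rot'][2],o['ee_pos'],np.round(np.r_[o['ft_force'],o['ft_torque']]-t,2),'tau7 %.3f'%o['tau'][6])
prof()
E
```

```text
t47.84 155.03185544071547 [ 0.52873881 -0.23858513  0.11685292] [ 7.000e-02 -1.010e+00  1.213e+01 -2.000e-02  2.700e-01  1.000e-02] tau7 -0.013
t48.52 125.03108487728878 [ 0.52894168 -0.23885652  0.11686211] [-0.21 -0.39 12.51 -0.    0.18  0.07] tau7 -0.055
jaw [139 137 135 135 139 144 148 150 150 148 143 134 126 118 109  97  82  69
  59  54  51]
```

The jaw follows the key, so the key is engaged. I'll keep turning clockwise to the stop.

```bash
python3 - <<'E'
from jaw import *
from h import *
t=np.load('tare.npy')
y=125
while y>-20:
    y-=13
    arm.line_to([.5281,-.2402,.1150],vel=.1,rotation=[180,0,y]); o=arm.observe(); d=np.r_[o['ft_force'],o['ft_torque']]-t; print('t%.2f'%o['clock'],y,'%.1f z %.2f'%(o['eef_rot'][2],o['ee_pos'][2]*1e3),np.round(d,2),'tau7 %.3f'%o['tau'][6])
    if abs(d[5])>.35 or o['clock']>54: break
prof(); print(o['joint_positions'][6])
E
```

```text
t48.94 112 112.0 z 116.82 [-0.8   1.13 14.91 -0.06  0.27  0.02] tau7 0.006
t49.32 99 99.0 z 116.81 [-0.91 -1.22 15.25 -0.05  0.26 -0.  ] tau7 0.002
t49.69 86 86.0 z 116.80 [-0.89 -0.64 15.38 -0.11  0.33 -0.05] tau7 0.012
t50.07 73 73.0 z 116.80 [-1.71 -0.34 14.09 -0.09  0.28 -0.02] tau7 0.001
t50.44 60 60.1 z 116.82 [-1.98 -1.15 15.58 -0.11  0.35  0.21] tau7 -0.217
t50.82 47 47.1 z 116.82 [-1.86 -0.48 15.62 -0.19  0.35  0.26] tau7 -0.289
t51.19 34 33.9 z 116.78 [-2.24 -0.48 15.83 -0.16  0.43 -0.06] tau7 0.081
t51.57 21 20.9 z 116.78 [-1.45 -0.85 15.17 -0.17  0.39 -0.1 ] tau7 0.099
t51.94 8 8.0 z 116.81 [-2.160e+00 -3.200e-01  1.446e+01 -1.600e-01  5.500e-01 -1.000e-02] tau7 -0.023
t52.32 -5 -4.8 z 116.82 [-1.45 -0.98 15.37 -0.26  0.53  0.56] tau7 -0.541
jaw [139 137 136 136 137 136 137 141 146 149 151 150 146 136 122 103  83  66
  55  51  50]
-73.32065153111803
```

```bash
python3 - <<'E'
from jaw import *
from h import *
t=np.load('tare.npy')
for y in(-11,-16):
    arm.line_to([.5281,-.2402,.1150],vel=.1,rotation=[180,0,y]); o=arm.observe(); d=np.r_[o['ft_force'],o['ft_torque']]-t; print('t%.2f'%o['clock'],y,'%.1f z %.2f'%(o['eef_rot'][2],o['ee_pos'][2]*1e3),np.round(d,2))
    if abs(d[5])>1: break
prof()
E
```

```text
t52.62 -11 -11.0 z 116.79 [-2.55  0.48 16.57 -0.24  0.64  0.12]
t52.88 -16 -16.1 z 116.79 [-3.    0.26 16.44 -0.18  0.62 -0.05]
jaw [139 137 136 136 136 136 137 141 146 149 150 150 146 136 121 103  84  67
  57  52  50]
```

```bash
python3 - <<'E'
from jaw import *
from h import *
t=np.load('tare.npy')
for y in(-22,-28,-34,-40,-46,-52):
    arm.line_to([.5281,-.2402,.1148],vel=.1,rotation=[180,0,y]); o=arm.observe(); d=np.r_[o['ft_force'],o['ft_torque']]-t; print('t%.2f'%o['clock'],y,'%.1f z %.2f'%(o['eef_rot'][2],o['ee_pos'][2]*1e3),np.round(d,2),'w%.3f g%.0f'%(o['width'],o['grasp_force']))
    if abs(d[5])>.7: break
prof()
import barfit; barfit.barfit(N=2)
E
```

```text
t53.18 -22 -22.1 z 116.77 [-3.73  0.44 17.25 -0.18  0.68 -0.12] w0.134 g121
t53.44 -28 -28.1 z 116.76 [-3.05 -0.87 17.92 -0.15  0.73 -0.02] w0.138 g121
t53.70 -34 -34.1 z 116.78 [-3.3   0.78 18.07 -0.11  0.77 -0.12] w0.140 g121
t53.96 -40 -40.1 z 116.75 [-3.22  1.19 17.88 -0.04  0.85 -0.13] w0.133 g121
t54.22 -46 -46.1 z 116.77 [-3.58  0.51 17.75  0.06  0.89  0.03] w0.135 g121
t54.48 -52 -52.0 z 116.77 [-3.89  1.69 18.54  0.08  0.8   0.06] w0.137 g121
jaw [138 137 135 135 136 135 136 140 145 148 150 150 145 136 121 102  83  66
  55  51  50]
barz 0.1074 dyaw 1.1 pitch 1.8 dxy [ 1.5 -0.5] cost 113.05694797180224 169.48034728833704 604.0 z scan [(0.107, np.float64(113.16)), (0.111, np.float64(123.83)), (0.115, np.float64(152.5)), (0.119, np.float64(187.95)), (0.121, np.float64(206.1))]
```

```bash
python3 - <<'E'
from jaw import *
from h import *
t=np.load('tare.npy')
for y in(-57,-62,-67):
    arm.line_to([.5281,-.2402,.1148],vel=.1,rotation=[180,0,y]); o=arm.observe(); d=np.r_[o['ft_force'],o['ft_torque']]-t; print('t%.2f'%o['clock'],y,'%.1f z %.2f'%(o['eef_rot'][2],o['ee_pos'][2]*1e3),np.round(d,2),'q7 %.0f'%o['joint_positions'][6])
    if abs(d[5])>.45: break
prof()
E
```

```text
t54.88 -57 -57.0 z 116.77 [-2.92 -0.18 20.07 -0.    0.89  0.07] q7 -112
t55.12 -62 -61.9 z 116.76 [-3.09  1.12 19.02 -0.05  0.92  0.35] q7 -115
t55.38 -67 -66.9 z 116.76 [-3.41  1.34 18.44 -0.02  0.96  0.49] q7 -119
jaw [138 137 135 135 136 135 136 140 145 148 150 150 145 136 121 102  83  66
  55  51  49]
```

The torque rises to 0.49 N m with no jaw movement, so the jaw is at its stop. I'll withdraw the key and return it to the stand.

```bash
python3 - <<'E'
from jaw import *
from h import *
arm.line_to([.5284,-.2395,.117],vel=.1,rotation=[180,0,-61])
arm.line_to([.5286,-.2392,.20],vel=.15); st('up')
prof()
try: arm.line_to([.498,.1436,.175],vel=.25,rotation=[180,0,26.3])
except arm.IKError: print('ik'); arm.move_ptp([.498,.1436,.18],[180,0,26.3])
arm.pause(.15); o=st('over'); np.save('tare.npy',np.r_[o['ft_force'],o['ft_torque']])
from fit import *
import barfit
b=barfit.barfit(roi=(282,150,50,38),pos=(.498,.1436),N=2)
E
```

```text
up t56.38 p [ 527.83 -237.69  198.37] r [179.9   0.2 -61. ] F [ 0.2  0.2 -4.3] T [-0.01 -0.02 -0.  ] w 0.132 g 127 q7 -117
jaw [137 135 134 134 135 135 137 140 145 147 149 148 143 134 119 101  82  66
  56  51  50]
over t58.27 p [498.27 142.28 175.04] r [180.    0.   26.2] F [-0.4 -0.1 -3.8] T [-0.03  0.02 -0.01] w 0.136 g 127 q7 -87
barz 0.1681 dyaw -85.8 pitch -4.4 dxy [-9.3 36.8] cost 423.07323366107863 635.2456468397493 1154.0 z scan [(0.107, np.float64(774.27)), (0.111, np.float64(770.84)), (0.115, np.float64(755.57)), (0.119, np.float64(730.25)), (0.121, np.float64(714.29))]
```

```bash
cat > ins.py <<'E'
from h import *
t0=np.load('tare.npy')
def F():
    o=arm.observe(); return np.r_[o['ft_force'],o['ft_torque']]-t0,o
c=np.array([.4973,.1427]); tries=[(0,0)]+[(1.4*np.cos(a),1.4*np.sin(a)) for a in np.radians([215,35,305,125,260,80,350,170])]
arm.line_to([*c,.150],vel=.12); f,o=F(); print(np.round(f,2),o['ee_pos'],o['clock'])
z=.150; zc=None; ok=False
for d in tries:
    xy=c+np.array(d)*1e-3
    if zc: arm.line_to([*xy,zc+.002],vel=.08); z=zc+.002
    while z>.110:
        z-=.003; arm.line_to([*xy,z],vel=.09); f,o=F()
        if f[2]>6: break
    print('t%.2f'%o['clock'],d,'z cmd %.1f act %.2f'%(z*1e3,o['ee_pos'][2]*1e3),np.round(f,2))
    if o['ee_pos'][2]<.122: ok=True; break
    zc=o['ee_pos'][2]
    if o['clock']>66: break
print('ok',ok)
E
python3 ins.py
```

```text
[ 0.95 -0.59  0.52 -0.04 -0.06 -0.03] [0.49694057 0.14247794 0.14965041] 58.7333
t61.73 (0, 0) z cmd 114.0 act 114.99 [ 0.49 -0.76  8.12 -0.16 -0.22  0.06]
ok True
```

The key is seated on the hole's floor. Its tip offset of 105 mm also confirms it was fully home in the socket. I'll release it, retreat and hand in.

```bash
python3 - <<'E'
from h import *
arm.line_to([.4972,.1426,.1150],vel=.05)
arm.open_gripper(); st('open')
arm.line_to([.4972,.1426,.21],vel=.15); st('up')
arm.pause(.3); o=st(); snap('scene','end')
print(arm.finish_job())
E
```

```text
open t62.69 p [497.18 142.59 115.01] r [-180.     0.    26.3] F [-0.5 -0.5 -0.2] T [-0.01 -0.01  0.04] w 0.997 g 0 q7 -88
up t63.48 p [496.57 142.35 209.31] r [-1.80e+02  1.00e-01  2.63e+01] F [ 0.5 -0.1 -0.2] T [-0.02  0.08 -0.  ] w 0.997 g 0 q7 -87
 t63.77 p [496.88 142.53 209.28] r [-1.80e+02  1.00e-01  2.63e+01] F [-0.6 -0.1 -0.7] T [ 0.02 -0.02 -0.02] w 0.998 g 0 q7 -87
the job is handed in; nothing more can be done
None
```

I handed the job in at about 64 s: the key reached the socket floor, the jaw closed to what the torque and images show is its stop, and the key went back to the floor of its hole in the stand; I didn't check the final picture, and the key slipped in the grip and socket along the way, so full closure is inferred.

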